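Hang the torque spanner in its cabinet

TASK

Hang the blue-handled ring spanner by its ring on the free yellow-tipped hook deep inside the small grey tool cabinet, so that it hangs straight down inside, then swing the cabinet's door fully shut. The cabinet's front lip hides the hook and is lower than its tip, so bring the ring in tipped up, feel for the hook gently and never press the spanner against the cabinet or hook with more than 15 N. Leave the other things on the bench where they are.

Things in the scene. Friction and masses are not known exactly. Their poses are not given: they have to be found in the camera images.
- spanner_grip (a point): Centre of the spanner's blue handle (75 mm long, 18 x 18 mm in section), which lies on the bench at first, this point 9 mm above it. x axis: along the spanner towards its ring; z up, normal to the ring's flat. The whole spanner is 181 mm long and weighs 0.11 to 0.22 kg; a steel shank 12 mm wide, 6 mm thick joins handle and ring at mid-height.
- spanner_ring (a point): Centre of the ring at the spanner's end, 130 mm from the handle's centre along x, at the same height; axes as the handle's. Inside diameter 16 mm, outside 26 mm, 7 mm thick; 168 mm from here to the handle's far end. Hanging, its x axis points up.
- cabinet: Fixed grey tool cabinet, 130 deep (x), 220 wide (y), 265 mm high; origin: centre of its underside; x points from the open front (plane x = -65 mm) to the back. Walls 5 mm, floor top at z = 9 mm, roof's underside at z = 260 mm, back rail's face at x = 52 mm. At the left (y = 81 to 101 mm, x above 33 mm) a smaller red spanner hangs for good; leave it. Numbers below are in this frame.
- lip (a point): Middle of the lower edge of the front lip, a 4 mm sheet across the whole opening that hangs from the roof down to z = 215 mm at x = -65 to -61 mm; the open front reaches from the floor up to it. Axes as the cabinet's.
- hook_line (a point): The hook is clamped firmly to a rail at an unknown y within 45 mm either side of this point (x = 10, y = -10, z = 205 mm). It is a 5 mm wire: a level bar, wire centre at z = 205 mm, from its clamp block (front face x = 44 mm, z 192 to 218 mm) forward to x = 16 mm, then bent up to a yellow upright tip at x = 10 mm that ends at z = 223.5 mm. A ring put over the tip and let down hangs on the bar.
- door (a joint): Door angle in rad, 0 = shut, grows to 2.7 as it opens; starts wide open at the left, stays where left (friction 0.08 N m, no latch). Open by a, the door points from its hinge along (-sin a, -cos a) in the cabinet's x, y and its outer face looks along (-cos a, sin a).
- door_hinge (a point): Foot of the door's upright hinge line (x = -66, y = 110, z = 4 mm), on the plane of the door's inner face; axes as the cabinet's. Door: clear panel in a grey frame, 220 mm wide, 10 mm thick, z = 4 to 265 mm. On its outer face, 9 mm from the free edge, a steel pull handle stands out 22 mm (z = 99 to 169 mm).
- amplifier: Bystander: flat silver milled RF amplifier module, 68 x 117 x 25 mm; origin at the centre of its underside. Leave it where it is.
- attenuator: Bystander: black finned coaxial attenuator, 22 x 58 x 22 mm; origin at the centre of its underside. Leave it where it is.
- adapter: Bystander: short silver coaxial adapter, 20 x 42 x 20 mm; origin at the centre of its underside. Leave it where it is.
- reel: Bystander: reel of solder wire with blue flanges, 64 mm across, 40 mm high; origin at the centre of its underside. Leave it where it is.
- screwdriver: Bystander: red-handled screwdriver, 150 mm long; origin at the centre of its underside. Leave it where it is.

How it is judged (in metres and radians):
On the way, in this order (a step that is already met when the one before it is completed fails the run):
1. the spanner hangs free on the hook inside the cabinet, let go (x of spanner_ring in the frame of cabinet between -0.002 and 0.05 m and y of spanner_ring in the frame of cabinet between -0.075 and 0.055 m and z of spanner_ring in the frame of cabinet between 0.185 and 0.214 m and angle between spanner_ring's own x axis and vertical below 0.3 rad and contact force between spanner and the fingers below 0.05 N), for 0.2 s.
2. the door is shut on it (value of joint door below 0.06 rad and x of spanner_ring in the frame of cabinet between -0.002 and 0.05 m and y of spanner_ring in the frame of cabinet between -0.075 and 0.055 m and z of spanner_ring in the frame of cabinet between 0.185 and 0.214 m and angle between spanner_ring's own x axis and vertical below 0.3 rad), for 0.2 s.
At the end, for the whole second after the job is handed in: The spanner hangs at rest by its ring on the hook's bar inside the cabinet, handle down (ring centre 185 to 214 mm above the cabinet's underside and behind the hook's upright tip, spanner within 0.3 rad of vertical), touched by nothing of the robot, and the door is shut (under 0.06 rad) (all of step 2 and contact force between spanner and the fingers below 0.05 N and linear speed of spanner below 0.03 m/s and angular speed of spanner below 0.3 rad/s).
It fails at once if the spanner presses on the cabinet, its hook or door with more than 15 N (contact force between spanner and cabinet above 15 N).
It fails at once if a bystander is moved by more than 20 mm (distance of any of amplifier, attenuator, adapter, reel, screwdriver from where it was at the start of the episode above 0.02 m).
It also fails if it takes over 72 s, if anything falls off the work surface, if the arm or the gripper's body presses on something with over 40 N, if the wrist force passes 120 N, or if a joint passes its speed limit or range.

ROBOT

A 6-joint arm with a two-finger parallel gripper is mounted at the origin on a cart in front of the work surface, level with it; the furniture and walls round the work are solid. World frame = base frame: x ahead of the robot, y to its left, z up, the work surface at z = 0. Lengths are in m, angles in degrees, forces in N, time in s.
With the tool pointing down it reaches from about 0.325 to 0.75 m from the base axis. Payload 7.6 kg.
Tool frame: the origin (TCP) lies midway between the tips of the shut fingers; the grasp point (between the pads) lies 19 mm behind it; z points along the fingers, y is the direction in which the jaws open and shut (so a half turn about z gives the same grasp; the last joint's range is limited). The gripper opens to 85 mm and grips with 20 to 120 N. Pads are 22 mm wide; open, the fingers measure 114 mm over their backs; the gripper's body (76 mm by 85 mm) begins 54 mm behind the grasp point. The pads swing forward as they close: fully open they stand 13 mm farther back than shut.
Start: joints at [-69.001, 2.991, 80.254, -0, 96.75, -4.028], TCP at [0.222, -0.476, 0.231] pointing down, gripper open.
Joint ranges: [-166.34, 166.34], [-52.06, 124.39], [6.96, 135.62], [-60.46, 240.46], [14.63, 156.25], [-167.68, 167.68]. Speed limits (degrees/s): [147.25, 147.25, 172.46, 180, 180, 180].

INTERFACE

Orientations are given as [roll, pitch, yaw] about the fixed x, y, z axes, in that order (R = Rz(yaw) Ry(pitch) Rx(roll)).
In Python, from workcell import bot gives the robot as it stands. The module is installed in compiled form; this text tells all that it offers.
- The arm moves only by the tool arm_command, never from a script. Its argument "commands" is a list of rows, each a list of 5 numbers: the shift along the tool's x, y, z in mm, then the turn about the tool's z in rad, then the finger opening in mm, from 0 to 85.4. A call has 1 to 10 rows; each row is the pose to reach, as a shift and turn from the pose commanded when the call began, along the tool's axes at that moment; what a row does not reach only later rows make up. A row lasts 1/10 s, in which the tool goes at most 50 mm and 8.59 degrees, less where a joint would pass 70% of its speed; a pose out of reach is approached as far as the arm can. A call with a gripper value outside its range is refused whole. The fingers move at their own pace and stop on an object; "squeeze" is the grip in N (left out, the last holds). Time passes only in rows, so rows that repeat a pose let the fingers close. It gives the time, the measured TCP pose, the force and the opening at its end, in the units of the state.
- bot.sense(): the state, without advancing time (a new reading comes with each control period).
- bot.read_camera(name): name is "side" or "top"; returns a dict with "color" (384x512x3 uint8, blue, green, red), "mtx" (3x3 intrinsics, pixels), "extrinsics" (4x4, takes a point from world to camera coordinates). Camera axes: x right, y down, z forward; pixel columns grow to the right and rows downward; lengths in m; the calibration is good to about 2 mm. A picture is of the moment at which its call begins. There is no depth.
- bot.finish_job(): hands the job in, once; it reports no verdict.
The state is a dict: "time_s": time; "joint_positions": joint angles; "joint_velocities": joint speeds; "joint_torque": joint torques, N m; "position": TCP position; "tcp_rot": TCP orientation; "contact_force": force on the tool from outside, world axes, zero at the start; "torque": the same for the moment, N m; "gripper_width": opening from 0.0 (shut) to 1.0 (fully open).
Only numpy, scipy, OpenCV 4.12 (cv2) and the standard library are available. Lean on these libraries where they do the work, as an engineer would, in place of code of your own. Each camera call takes 0.05 s, during which the arm holds its last target. There are 200 camera calls.

## Working session

There is one attempt and no reset: what is moved stays moved. The work goes in short steps, Python scripts to look and compute and a tool call to move; the robot and the scene stay as the last step left them, time stands still between calls to the robot, and variables do not carry over. Pictures are saved under pics/ and viewed, about 8 in all and at most 12, crops included, and the job is handed in when it is done.

Besides the shell and the picture viewer there is one more tool, called after "Call:" as a command line: name --pt "numbers of a row" for each row, then --argument value for the rest. arm_command: Moves the arm, as the interface text tells. Its arguments: {"type":"object","properties":{"commands":{"type":"array"},"squeeze":{"type":"number"}},"required":["commands"]}

```bash
mkdir -p pics; ls
python3 - <<'E'
from workcell import bot
import cv2,numpy as np
print(bot.sense())
for n in("side","top"):
    r=bot.read_camera(n); cv2.imwrite(f"pics/{n}0.png",cv2.resize(r["color"],None,fx=1.56,fy=1.56,interpolation=cv2.INTER_CUBIC)); np.savez(f"{n}0.npz",**r)
    print(n,r["mtx"].tolist(),np.round(r["extrinsics"],4).tolist())
E
```

```text
pics
{'time_s': 0.0, 'joint_positions': array([-6.90011732e+01,  3.02884840e+00,  8.03142034e+01, -6.94870973e-04,
        9.67496768e+01, -4.02852360e+00]), 'joint_velocities': array([-0.09112123,  0.07467979,  0.05959424,  0.03723772, -0.01868801,
       -0.10164723]), 'joint_torque': array([-4.20423112e-04, -3.81665146e+01, -3.60185945e+01, -1.21968219e-04,
        6.24764318e-03, -8.54091155e-06]), 'position': array([ 0.22200377, -0.47541213,  0.23044711]), 'tcp_rot': array([-1.79907452e+02, -5.82598488e-03,  2.50272645e+01]), 'contact_force': array([ 0.26961533,  0.45202647, -0.64448514]), 'torque': array([ 0.00511513, -0.01331222, -0.01982594]), 'gripper_width': 1.0025014439015845}
side [[408.3318563473234, 0.0, 258.57708337149637], [0.0, 408.3318563473234, 184.1698616929189], [0.0, 0.0, 1.0]] [[-0.8465, -0.5324, 0.0025, 0.4107], [-0.2635, 0.4149, -0.8709, 0.2898], [0.4626, -0.7379, -0.4915, 1.3821], [0.0, 0.0, 0.0, 1.0]]
top [[378.8370683432029, 0.0, 255.19922102557973], [0.0, 378.8370683432029, 183.34228575651125], [0.0, 0.0, 1.0]] [[0.0173, -0.9998, -0.0068, -0.097], [-0.9854, -0.0159, -0.1696, 0.5527], [0.1695, 0.0096, -0.9855, 1.3762], [0.0, 0.0, 0.0, 1.0]]
```

View pics/side0.png

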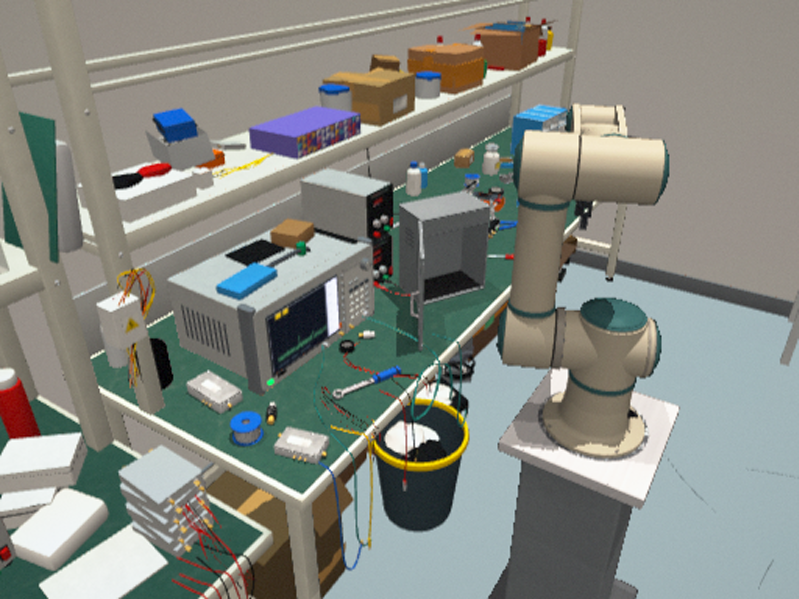

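View pics/top0.png

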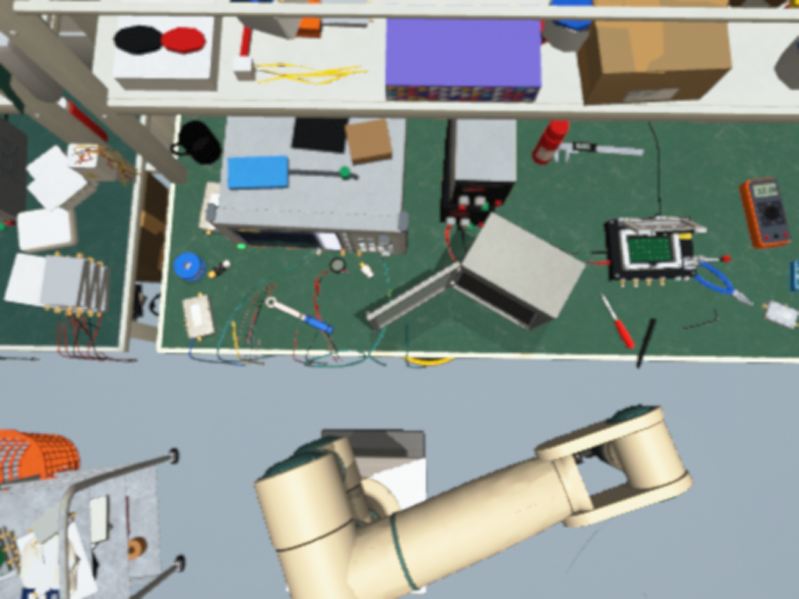

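Side view: spanner ring at about (338,394), handle (385,376), cabinet near (445,245) facing the camera. Top view: ring (272,302), handle (318,325), cabinet roof centre near (523,270), door open to (370,320).

```bash
cat > h.py <<'E'
import numpy as np,cv2
def ray(r,uv):
    E=r["extrinsics"];R=E[:3,:3];c=-R.T@E[:3,3]
    d=R.T@np.linalg.inv(r["mtx"])@np.array([uv[0],uv[1],1.]);return c,d
def onz(r,uv,z):
    c,d=ray(r,uv);return c+d*(z-c[2])/d[2]
def tri(ra,ua,rb,ub):
    a,d=ray(ra,ua);b,e=ray(rb,ub);s=np.linalg.lstsq(np.c_[d,-e],b-a,rcond=None)[0]
    p,q=a+d*s[0],b+e*s[1];return (p+q)/2,np.linalg.norm(p-q)
def proj(r,p):
    q=r["mtx"]@(r["extrinsics"]@np.r_[p,1])[:3];return q[:2]/q[2]
E
python3 - <<'E'
from h import *
S=np.load("side0.npz");T=np.load("top0.npz")
ct=cv2.resize(T["color"][130:215,225:385],None,fx=5,fy=5,interpolation=cv2.INTER_CUBIC)  # 800x425
cv2.imwrite("pics/ctop.png",ct)
cs=cv2.resize(S["color"][115:240,200:340],None,fx=4.8,fy=4.8,interpolation=cv2.INTER_CUBIC)
cv2.imwrite("pics/cside.png",cs)
for n,r,box in(("top",T,(165,200,225,220)),("side",S,(205,225,260,265))):
    x0,y0,x1,y1=box[0],box[1] if n=="side" else 185,box[2],box[3]
    im=r["color"][y0:y1,x0:x1];h=cv2.cvtColor(im,cv2.COLOR_BGR2HSV)
    m=cv2.inRange(h,(100,120,60),(125,255,255));ys,xs=np.nonzero(m)
    k=cv2.connectedComponentsWithStats(m)
    for i in range(1,k[0]):
        if k[2][i][4]>10:
            c=k[3][i]+[x0,y0];ys,xs=np.nonzero(k[1]==i)
            p=cv2.fitLine(np.c_[xs,ys].astype(np.float32),2,0,.01,.01).ravel();print(n,k[2][i][4],c,onz(r,c,.012 if 1 else 0),p[:2])
    w=cv2.inRange(h,(0,0,140),(180,60,255));k=cv2.connectedComponentsWithStats(w)
    for i in range(1,k[0]):
        if k[2][i][4]>10:print(n,"white",k[2][i],k[3][i]+[x0,y0])
print(onz(T,(272/1.5605,302/1.5605),.009),onz(S,(338/1.5605,394/1.5605),.009))
E
```

```text
top 99 [204.02020202 207.71717172] [0.46286861 0.10595235 0.012     ] [0.91360193 0.40660977]
top white [  5   5  26  15 121] [181.59504132 197.        ]
side 101 [247.32673267 239.52475248] [0.46307869 0.11322575 0.012     ] [ 0.9131987 -0.4075145]
side white [ 8 17 27 13 84] [225.38095238 248.08333333]
side white [41 25 14 15 85] [253.83529412 258.71764706]
[0.51602506 0.22296432 0.009     ] [0.51560125 0.2309201  0.009     ]
```

View pics/ctop.png

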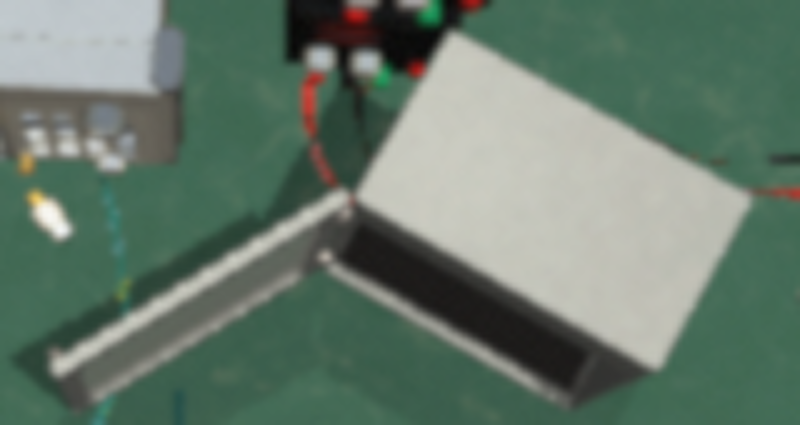

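View pics/cside.png

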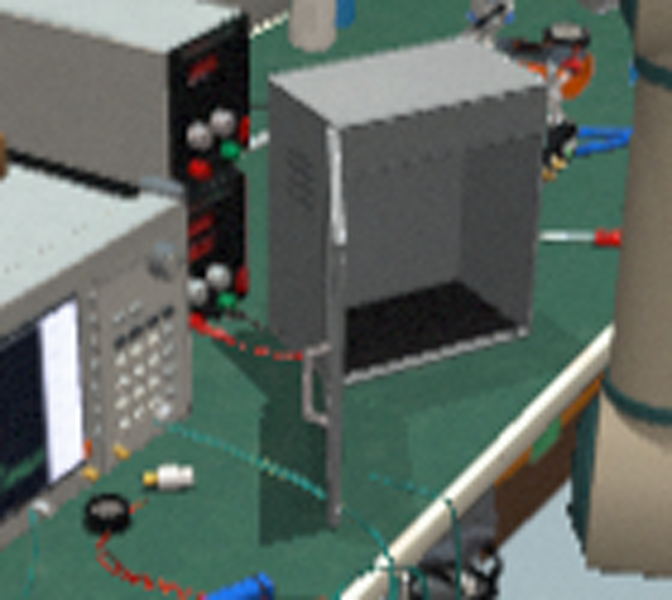

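Crops: top view shows roof corners at about (452,32), (752,198), (660,370), (357,198), with the door free edge at about (58,370). The side view shows the cabinet's open front; the lip hides the hook, and the handle stands out on the door at (315,385).

```bash
cat >> h.py <<'E'
def cropfix(p,x0,y0,f): return ((p[0]+.5)/f-.5+x0,(p[1]+.5)/f-.5+y0)
E
python3 - <<'E'
from h import *
np.set_printoptions(precision=4,suppress=True)
S=np.load("side0.npz");T=np.load("top0.npz")
W=[onz(T,cropfix(p,225,130,5),.265)[:2] for p in((357,198),(660,370),(752,198),(452,32))]  # FL FR BR BL
W=np.array(W);print("roof top",W)
V=[onz(S,cropfix(p,200,115,4.8),.265)[:2] for p in((335,128),(547,85),(272,78))];print("roof side FL FR BL",np.array(V))
for n in((0,1),(1,2),(2,3),(3,0)):print(np.linalg.norm(W[n[0]]-W[n[1]]))
L=np.array([(-65,110),(-65,-110),(65,-110),(65,110)])/1e3
A=W-W.mean(0);th=np.arctan2((L[:,0]*A[:,1]-L[:,1]*A[:,0]).sum(),(L*A).sum());print("yaw",np.degrees(th),"c",W.mean(0))
fl=onz(S,cropfix((345,382),200,115,4.8),.009)[:2];fr=onz(S,cropfix((527,333),200,115,4.8),.009)[:2];print("side floor front",fl,fr)
print("side top handle z.018",onz(S,(247.33,239.52),.018),"top",onz(T,(204.02,207.72),.018))
print(tri(T,(204.02,207.72),S,(247.33,239.52)))
R=np.array([[np.cos(th),-np.sin(th)],[np.sin(th),np.cos(th)]]);c=W.mean(0)
cabf=lambda p:(p-c)@R
print("door free edge cab",cabf(onz(T,cropfix((58,370),225,130,5),.265)[:2]))
for q in((-0.12,-.01),(-.2,-.01),(-.12,-.07),(-.12,.05)):w=R@q+c;print(q,w,np.hypot(*w))
# spanner fits
for n,r,(x0,y0,x1,y1) in(("top",T,(165,185,225,220)),("side",S,(205,225,262,262))):
    h=cv2.cvtColor(r["color"][y0:y1,x0:x1],cv2.COLOR_BGR2HSV)
    m=cv2.inRange(h,(100,120,60),(125,255,255));ys,xs=np.nonzero(m)
    P=np.c_[xs,ys]+[x0,y0];Q=np.array([onz(r,p,.012)[:2] for p in P]);d=np.linalg.svd(Q-Q.mean(0))[2][0];s=(Q-Q.mean(0))@d
    print(n,"dir",np.degrees(np.arctan2(d[1],d[0]))%180,"ends",Q.mean(0)+d*s.min(),Q.mean(0)+d*s.max(),np.ptp(s))
    big=cv2.resize(r["color"][y0:y1,x0:x1],None,fx=6.6,fy=6.6,interpolation=cv2.INTER_CUBIC);cv2.imwrite(f"{n}s.png",big);print(big.shape)
a,b=cv2.imread("tops.png"),cv2.imread("sides.png");w=400;cv2.imwrite("pics/sp.png",np.vstack([a[:, :376],b[:, :376]]))
E
```

```text
roof top [[ 0.5646 -0.2193]
 [ 0.4574 -0.4092]
 [ 0.5686 -0.4707]
 [ 0.6754 -0.2809]]
roof side FL FR BL [[ 0.5634 -0.2059]
 [ 0.453  -0.3899]
 [ 0.6688 -0.272 ]]
0.21805167102692083
0.12713131732514238
0.21785015097778326
0.12675282838055033
yaw -29.30941399293144 c [ 0.5665 -0.345 ]
side floor front [ 0.5564 -0.2199] [ 0.4558 -0.3922]
side top handle z.018 [0.4587 0.1198 0.018 ] top [0.4622 0.1051 0.018 ]
(array([0.4649, 0.1075, 0.0072]), np.float64(0.003460237433955753))
door free edge cab [-0.2541  0.2171]
(-0.12, -0.01) [ 0.457 -0.295] 0.5439099759571
(-0.2, -0.01) [ 0.3872 -0.2558] 0.4640883540776213
(-0.12, -0.07) [ 0.4276 -0.3473] 0.5508737356028462
(-0.12, 0.05) [ 0.4863 -0.2427] 0.5435202400226431
top dir 67.04276542861297 ends [0.4769 0.139 ] [0.4486 0.0722] 0.07256191565680953
(231, 396, 3)
side dir 73.03621260348379 ends [0.4512 0.0742] [0.475  0.1522] 0.08154817752957134
(244, 376, 3)
```

View pics/sp.png

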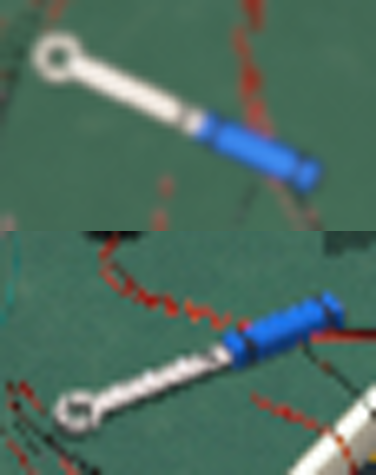

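```bash
cat >> h.py <<'E'
from scipy.spatial.transform import Rotation as Ro
TH=np.radians(-29.31);C0=np.array([.5665,-.345])
def c2w(q): return np.r_[C0+np.array([[np.cos(TH),-np.sin(TH)],[np.sin(TH),np.cos(TH)]])@q[:2],q[2]]
def w2c(w): return np.r_[(np.asarray(w[:2])-C0)@np.array([[np.cos(TH),-np.sin(TH)],[np.sin(TH),np.cos(TH)]]),w[2]]
def plan(s,p,yaw):
    R=Ro.from_euler("xyz",s["tcp_rot"],degrees=True).as_matrix()
    d=R.T@(np.array(p)-s["position"])*1e3
    t=-((yaw-s["tcp_rot"][2]+180)%360-180)
    print("shift",np.round(d,1),"turn",round(np.radians(t),3))
E
python3 - <<'E'
from h import *;from workcell import bot
s=bot.sense();plan(s,(.222,-.475,.34),25);plan(s,(.453,.082,.34),67);plan(s,(.453,.082,.10),67)
E
```

```text
shift [   0.2   -0.6 -109.5] turn 0.0
shift [ 445.1 -407.5 -108.9] turn -0.733
shift [ 445.1 -407.2  131.1] turn -0.733
```

Call:
arm_command --pt "0 0 -110 0 85" --pt "0 0 -110 0 85" --pt "445 -407 -109 -0.733 60" --pt "445 -407 -109 -0.733 60" --pt "445 -407 -109 -0.733 60" --pt "445 -407 -109 -0.733 60" --pt "445 -407 -109 -0.733 60" --pt "445 -407 -109 -0.733 60" --pt "445 -407 -109 -0.733 60" --pt "445 -407 -109 -0.733 60" --squeeze 40

```text
time_s: 1.1
position: [0.3755, -0.1043, 0.3372]
tcp_rot: [180.0, 0.0, 67.0]
contact_force: [0.8, 0.4, -0.3]
gripper_width: 0.701
```

Run:
```python
from h import *;from workcell import bot
s=bot.sense();print(s["time_s"],s["position"],s["tcp_rot"]);plan(s,(.453,.082,.10),67)
```

```text
1.1 [ 0.37548841 -0.10426094  0.33715686] [1.79986370e+02 4.74437993e-03 6.70067360e+01]
shift [201.8  -1.5 237.1] turn 0.0
```

Call:
arm_command --pt "200 -1 0 0 60" --pt "200 -1 0 0 60" --pt "200 -1 0 0 60" --pt "200 -1 0 0 60" --pt "200 -1 240 0 60" --pt "200 -1 240 0 60" --pt "200 -1 240 0 60" --pt "200 -1 240 0 60" --pt "200 -1 240 0 60" --pt "200 -1 240 0 60"

```text
time_s: 2.1
position: [0.4485, 0.0779, 0.0913]
tcp_rot: [-179.4, 0.3, 67.0]
contact_force: [-0.6, 0.2, 0.1]
gripper_width: 0.701
```

Run:
```python
from h import *;from workcell import bot
s=bot.sense();print(s["time_s"],s["position"],s["tcp_rot"],s["contact_force"],s["torque"]);plan(s,(.453,.082,.10),67)
r={n:bot.read_camera(n) for n in("top","side")}
print({n:proj(r[n],s["position"]) for n in r})
a=r["top"]["color"][150:230,160:250];b=r["side"]["color"][170:265,195:295]
o=np.vstack([cv2.resize(a,(500,444),interpolation=2)])
b=cv2.resize(b,(300,285),interpolation=2)
o=np.zeros((444,800,3),np.uint8);o[:,:500]=cv2.resize(a,(500,444),interpolation=2);o[:285,500:]=b
cv2.imwrite("pics/hov.png",o)
```

```text
2.1 [0.4485299  0.07787799 0.09132095] [-179.38940188    0.33287471   67.02618098] [-0.57725375  0.15226159  0.08475689] [-0.04849373 -0.0310482  -0.03958555]
shift [ 5.5  2.4 -8.7] turn 0.0
{'top': array([208.56666014, 209.47469325]), 'side': array([255.77987197, 218.31545041])}
```

View pics/hov.png

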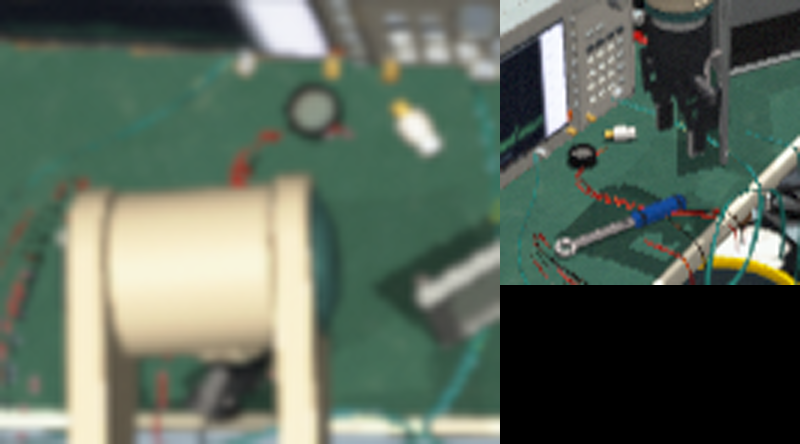

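Inset shows fingertips at about (663,127) and (695,157), straddling the line of the blue handle at (660,212). The side camera agrees with the robot to about 1 px.

Call:
arm_command --pt "0 0 0 0 60" --pt "0 0 0 0 60"

```text
time_s: 2.4
position: [0.454, 0.0784, 0.0999]
tcp_rot: [179.8, -0.1, 67.0]
contact_force: [-0.8, 0.8, -0.0]
gripper_width: 0.704
```

Run:
```python
from h import *;from workcell import bot
s=bot.sense();print(s["time_s"],s["position"],s["tcp_rot"],s["contact_force"],s["torque"]);plan(s,(.453,.084,.004),67)
S=np.load("side0.npz");print(onz(S,(248.3,238.7),.011))
```

```text
2.4 [0.4540204  0.0783631  0.09989725] [ 1.79762879e+02 -1.19812382e-01  6.70250111e+01] [-0.76227977  0.8088639  -0.03320472] [ 0.05392586  0.01502124 -0.01229654]
shift [ 4.6 -3.5 95.9] turn 0.0
[0.46354186 0.10602259 0.011     ]
```

Call:
arm_command --pt "3 -2.5 60 0 60" --pt "3 -2.5 95 0 60" --pt "3 -2.5 95 0 60" --pt "3 -2.5 95 0 10" --pt "3 -2.5 95 0 10" --pt "3 -2.5 95 0 10" --pt "3 -2.5 95 0 10" --pt "3 -2.5 95 0 10" --squeeze 40

```text
time_s: 3.2
position: [0.4536, 0.0821, 0.0053]
tcp_rot: [179.7, -0.1, 67.0]
contact_force: [-2.2, -0.6, 7.1]
gripper_width: 0.196
```

Run:
```python
from h import *;from workcell import bot
s=bot.sense();print(s["time_s"],s["position"],s["tcp_rot"],s["contact_force"],s["torque"],s["gripper_width"]*85.4)
```

```text
3.2 [0.45357598 0.08211934 0.00534332] [ 1.79714098e+02 -1.46874318e-01  6.70191318e+01] [-2.21539488 -0.58353289  7.09596405] [-0.05915509  0.19372728 -0.01944055] 16.780510918625293
```

Call:
arm_command --pt "0 0 -50 0 10" --pt "0 0 -100 0 10" --pt "0 0 -150 0 10" --pt "0 0 -200 0 10" --pt "0 0 -250 0 10" --pt "0 0 -300 0 10" --pt "0 0 -345 0 10" --pt "0 0 -345 0 10" --pt "0 0 -345 0 10" --squeeze 60

```text
time_s: 4.1
position: [0.4514, 0.082, 0.3491]
tcp_rot: [179.8, -0.1, 67.0]
contact_force: [-0.5, -0.4, -2.3]
gripper_width: 0.192
```

Run:
```python
from h import *;from workcell import bot
s=bot.sense();print(s["time_s"],s["position"],s["tcp_rot"],s["contact_force"],s["torque"],s["gripper_width"]*85.4)
plan(s,c2w(np.array([-.19,-.01,.35])),-29.3)
r=bot.read_camera("side");cv2.imwrite("pics/lift.png",cv2.resize(r["color"][60:260,170:400],None,fx=2.5,fy=2.5,interpolation=2))
```

```text
4.1 [0.45136243 0.08195924 0.34912146] [ 1.79801449e+02 -9.75914444e-02  6.70204026e+01] [-0.45139525 -0.42288165 -2.34695972] [-0.09952989 -0.04715419 -0.00066124] 16.365723198294827
shift [-337.1   82.7   -1.2] turn 1.681
```

View pics/lift.png

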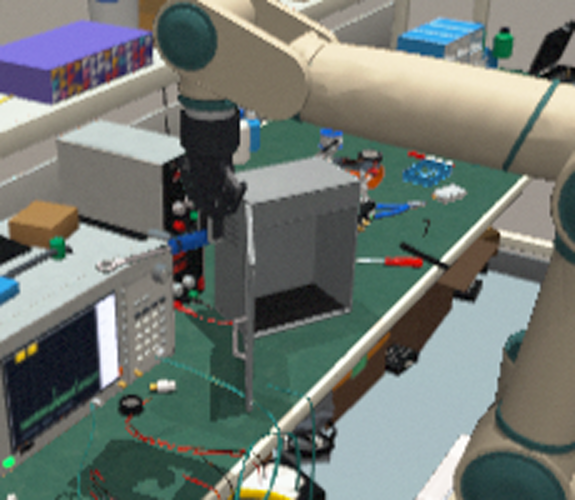

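Spanner is held level, ring at about (108,265), handle at (188,242). Next is staging in front of the cabinet.

Call:
arm_command --pt "-337 83 -1 1.681 10" --pt "-337 83 -1 1.681 10" --pt "-337 83 -1 1.681 10" --pt "-337 83 -1 1.681 10" --pt "-337 83 -1 1.681 10" --pt "-337 83 -1 1.681 10" --pt "-337 83 -1 1.681 10" --pt "-337 83 -1 1.681 10" --pt "-337 83 -1 1.681 10" --pt "-337 83 -1 1.681 10"

```text
time_s: 5.15
position: [0.3955, -0.2609, 0.3463]
tcp_rot: [-179.9, 0.2, -19.3]
contact_force: [0.3, 0.5, -1.5]
gripper_width: 0.19
```

Run:
```python
from h import *;from workcell import bot
s=bot.sense();print(s["time_s"],s["position"],s["tcp_rot"],s["contact_force"],s["torque"])
plan(s,c2w(np.array([-.19,-.01,.35])),-29.3)
```

```text
5.15 [ 0.39554783 -0.26086684  0.34626494] [-179.9302847     0.20524935  -19.34243424] [ 0.26481012  0.48946389 -1.49704998] [0.04098166 0.06508477 0.02882754]
shift [ 0.3 -0.3 -3.7] turn 0.174
```

Call:
arm_command --pt "0 0 0 0.174 10" --pt "0 0 0 0.174 10" --pt "0 0 0 0.174 10" --pt "0 0 0 0.174 10" --pt "0 0 0 0.174 10"

```text
time_s: 5.65
position: [0.3962, -0.2606, 0.348]
tcp_rot: [-180.0, 0.0, -28.8]
contact_force: [0.2, 0.3, -2.2]
gripper_width: 0.19
```

Run:
```python
from h import *;from workcell import bot
for i in range(1):
    r={n:bot.read_camera(n) for n in("top","side")}
    s=bot.sense();print(s["time_s"],s["position"],s["tcp_rot"],s["contact_force"],s["torque"],w2c(s["position"]))
for n in r:
    p=c2w(np.r_[w2c(s["position"])[:2]+[.156,0],s["position"][2]+.004]);print(n,"ring pred",proj(r[n],p),"tcp",proj(r[n],s["position"]))
a=r["top"]["color"][125:225,250:390];b=r["side"]["color"][70:190,240:320]
o=np.zeros((560,800,3),np.uint8);o[:314,:440]=cv2.resize(a,(440,314),interpolation=2);o[:540,440:800]=cv2.resize(b,(360,540),interpolation=2)
cv2.imwrite("pics/stage.png",o)
```

```text
5.75 [ 0.39623435 -0.26061112  0.34823355] [ 1.79997882e+02 -2.79746022e-04 -2.88246633e+01] [ 0.02152862  0.13874468 -1.95649017] [ 0.09962399  0.00907465 -0.01529278] [-0.18978018 -0.0097652   0.34823355]
top ring pred [338.93706004 174.45933722] tcp [313.18506735 220.38913023]
side ring pred [292.23136984 112.98567289] tcp [313.88958306 125.9970045 ]
```

View pics/stage.png

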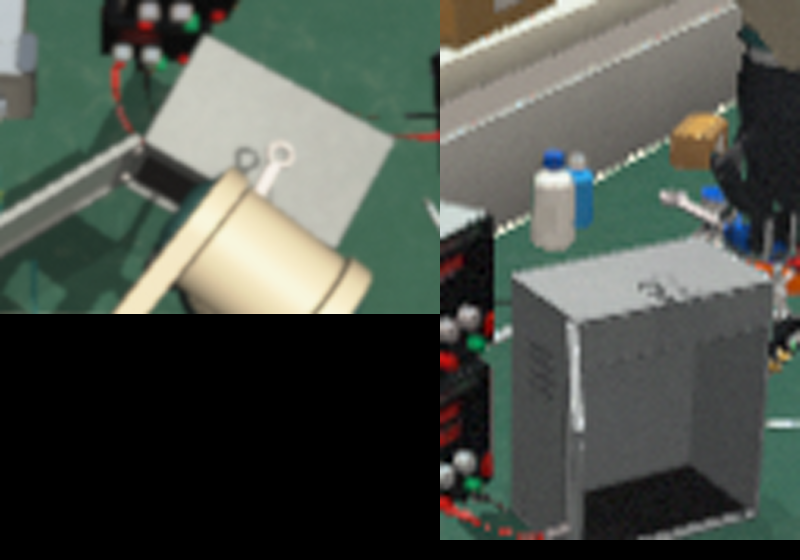

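Ring at (281,153) in the top inset and (668,197) in the side inset, both within 1–2 px of prediction. So it points along the cabinet axis, level over the roof. Next I'll prop the shank on the roof's front edge to tip it in the grip.

Call:
arm_command --pt "0 0 40 0 10" --pt "0 0 75 0 10" --pt "0 0 80 0 10" --pt "0 0 83 0 10" --pt "0 0 86 0 10" --pt "0 0 88 0 10" --pt "0 0 90 0 10" --pt "0 0 90 0 10" --squeeze 25

```text
time_s: 6.55
position: [0.3967, -0.261, 0.2595]
tcp_rot: [180.0, -0.2, -28.9]
contact_force: [-1.2, 0.3, 3.1]
gripper_width: 0.189
```

```bash
cat > st.py <<'E'
from h import *;from workcell import bot
np.set_printoptions(precision=4,suppress=True)
s=bot.sense();F=Ro.from_euler("z",-TH).apply(s["contact_force"]);M=Ro.from_euler("z",-TH).apply(s["torque"])
print(s["time_s"],"cab",w2c(s["position"])*1e3,s["tcp_rot"],"Fcab",F,"Mcab",M,"grip",s["gripper_width"]*85.4)
E
python3 st.py
```

```text
6.55 cab [-189.1598   -9.8919  259.5482] [179.9751  -0.1735 -28.8891] Fcab [-1.247  -0.3095  3.0598] Mcab [ 0.0244 -0.4232  0.0014] grip 16.101176867722206
```

Call:
arm_command --pt "0 0 2 0 10" --pt "0.3 0 4 0 10" --pt "0.5 0 5 0 10" --pt "0.5 0 5 0 10" --squeeze 20

```text
time_s: 6.95
position: [0.3968, -0.2609, 0.2532]
tcp_rot: [-180.0, -0.0, -28.9]
contact_force: [0.1, 0.8, 4.0]
gripper_width: 0.189
```

```bash
python3 st.py
```

```text
6.95 cab [-189.0954   -9.7495  253.1994] [-179.9898   -0.0233  -28.8809] Fcab [-0.3118  0.7951  4.0074] Mcab [ 0.0436 -0.5869 -0.0081] grip 16.099415857329365
```

Call:
arm_command --pt "0.5 0 4 0 10" --pt "1 0 8 0 10" --pt "1.5 0 12 0 10" --pt "2.5 0 16 0 10" --pt "3.5 0 20 0 10" --pt "3.5 0 20 0 10"

```text
time_s: 7.55
position: [0.3997, -0.2626, 0.2325]
tcp_rot: [-180.0, 0.0, -28.9]
contact_force: [-1.2, -0.4, 2.3]
gripper_width: 0.191
```

```bash
python3 st.py
```

```text
7.55 cab [-185.7873   -9.8069  232.5208] [-179.998     0.046   -28.8927] Fcab [-0.8563 -0.8992  2.3259] Mcab [-0.1715 -0.2593 -0.1161] grip 16.328219691053594
```

Call:
arm_command --pt "1 0 4 0 10" --pt "2.5 0 8 0 10" --pt "4 0 12 0 10" --pt "5.5 0 16 0 10" --pt "7.5 0 20 0 10" --pt "9.5 0 24 0 10" --pt "11 0 27 0 10" --pt "11 0 27 0 10"

```text
time_s: 8.35
position: [0.4094, -0.2679, 0.2056]
tcp_rot: [-180.0, 0.0, -28.9]
contact_force: [-2.9, -0.1, 2.1]
gripper_width: 0.185
```

```bash
cat > look.py <<'E'
import sys
exec(open("st.py").read())
r={n:bot.read_camera(n) for n in("top","side")}
for n in r: np.savez(f"{n}_{sys.argv[1]}.npz",**r[n])
a=r["top"]["color"][125:225,250:390];b=r["side"]["color"][70:190,240:340]
o=np.zeros((540,800,3),np.uint8);o[:250,:350]=cv2.resize(a,(350,250),interpolation=2);o[:540,350:800]=cv2.resize(b,(450,540),interpolation=2)
cv2.imwrite(f"pics/{sys.argv[1]}.png",o)
E
python3 look.py tip
```

```text
8.35 cab [-174.7294   -9.7089  205.6223] [-179.9977    0.0441  -28.89  ] Fcab [-2.5094 -1.4987  2.0734] Mcab [-0.1125 -0.0474 -0.0504] grip 15.841533840159878
```

View pics/tip.png

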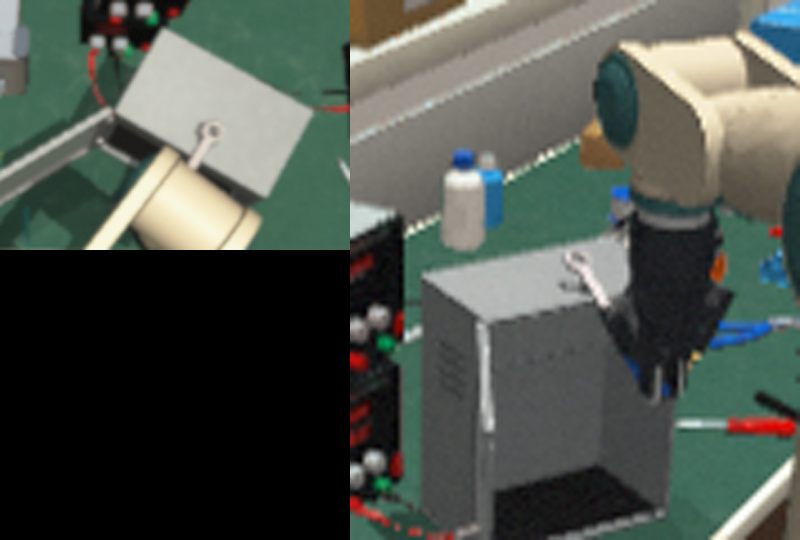

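Spanner is tipped up: ring at (576,260) in the side inset and (209,132) in the top inset. I'll triangulate to get its angle.

Run:
```python
from h import *
S=np.load("side_tip.npz");T=np.load("top_tip.npz")
p,e=tri(T,(333.3,177.5),S,(291.0,126.8));q=w2c(p);print(q*1e3,e)
d=q*1e3-np.array([-174.7,-9.7,209.5]);print(d,np.linalg.norm(d),np.degrees(np.arctan2(d[2],d[0])),np.degrees(np.arctan2(d[1],d[0])))
```

```text
[-34.72318547  -5.17012006 292.18447864] 0.0014717529726587526
[139.97681453   4.52987994  82.68447864] 162.63686982288345 30.570399418398566 1.8535387838590742
```

Call:
arm_command --pt "0 0 -10 0 10" --pt "0 0 -10 0 10" --pt "-45 0 -10 0 10" --pt "-85 20 -10 0 10" --pt "-85 60 10 0 10" --pt "-85 70 50 0 10" --pt "-85 70 90 0 10" --pt "-85 70 97 0 10" --pt "-85 70 97 0 10" --pt "-85 70 97 0 10" --squeeze 80

```text
time_s: 9.45
position: [0.3021, -0.2888, 0.1114]
tcp_rot: [179.9, -0.2, -28.9]
contact_force: [0.7, -0.6, -0.3]
gripper_width: 0.183
```

```bash
python3 look.py stg2
python3 - <<'E'
from h import *
# find blue handle centroid in both views and report predicted positions too
for n in("top","side"):
    r=np.load(f"{n}_stg2.npz");h=cv2.cvtColor(r["color"],cv2.COLOR_BGR2HSV);m=cv2.inRange(h,(100,120,60),(125,255,255))
    tip=c2w(np.array([-.260+.138,-.08,.109+.081]));print(n,"ring pred",proj(r,tip))
E
```

```text
9.45 cab [-258.0036  -80.4403  111.4373] [179.9416  -0.1714 -28.8509] Fcab [ 0.8785 -0.1713 -0.3442] Mcab [0.0064 0.0753 0.005 ] grip 15.59437444301864
top ring pred [334.74884154 216.89530045]
side ring pred [315.62775599 152.84171927]
```

View pics/stg2.png

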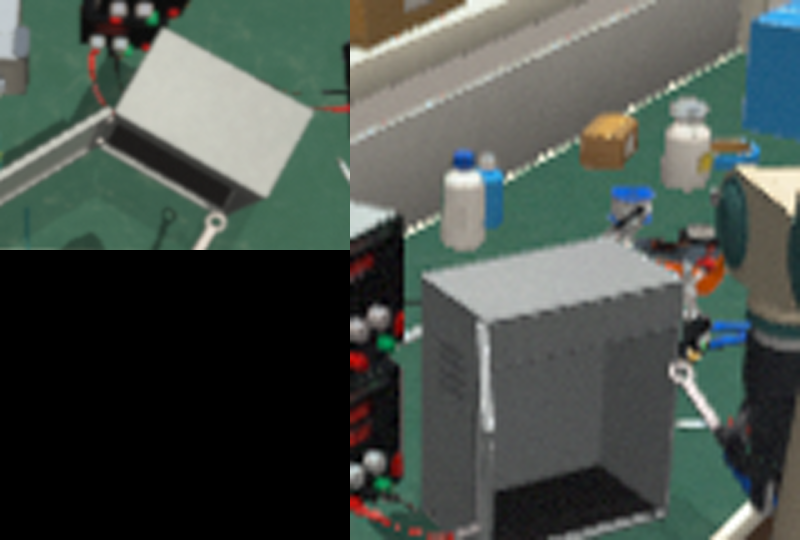

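Ring at (215,221) in the top inset and (681,372) in the side inset. It is clear in front of the opening's right part and ready to enter.

Run:
```python
from h import *
S=np.load("side_stg2.npz");T=np.load("top_stg2.npz")
p,e=tri(T,(335.6,213.0),S,(314.2,151.7));q=w2c(p);print(q*1e3,e)
d=q*1e3-np.array([-258.,-80.4,115.4]);print(d,np.linalg.norm(d),np.degrees(np.arctan2(d[2],d[0])),np.degrees(np.arctan2(d[1],d[0])))
```

```text
[-110.72640972  -77.82220577  191.40332177] 0.004269424713465854
[147.27359028   2.57779423  76.00332177] 165.74878683648345 27.29685218016667 1.002770753675453
```

Call:
arm_command --pt "40 0 0 0 10" --pt "75 0 0 0 10" --pt "105 0 0 0 10" --pt "126 0 0 0 10" --pt "126 0 0 0 10" --pt "126 0 -14 0 10" --pt "126 0 -27 0 10" --pt "126 0 -27 0 10" --pt "126 0 -27 0 10"

```text
time_s: 10.45
position: [0.4115, -0.3492, 0.1376]
tcp_rot: [180.0, -0.1, -28.9]
contact_force: [-0.1, -0.4, -2.2]
gripper_width: 0.182
```

```bash
python3 st.py;python3 st.py
```

```text
10.45 cab [-133.1334  -79.5842  137.6206] [179.961   -0.1317 -28.9008] Fcab [ 0.07   -0.3959 -2.216 ] Mcab [-0.0299  0.0866  0.0485] grip 15.582529056277458
10.45 cab [-133.1334  -79.5842  137.6206] [179.961   -0.1317 -28.9008] Fcab [ 0.07   -0.3959 -2.216 ] Mcab [-0.0299  0.0866  0.0485] grip 15.582529056277458
```

Call:
arm_command --pt "0 -2 0 0 10" --pt "0 -4 0 0 10" --pt "0 -6 0 0 10" --pt "0 -8 0 0 10" --pt "0 -8 0 0 10"

```text
time_s: 10.95
position: [0.4154, -0.3417, 0.1361]
tcp_rot: [-180.0, 0.0, -28.9]
contact_force: [-0.7, -0.0, -2.2]
gripper_width: 0.184
```

```bash
python3 st.py
```

```text
10.95 cab [-133.3257  -71.0791  136.121 ] [-179.9958    0.013   -28.8682] Fcab [-0.5652 -0.3734 -2.1953] Mcab [-0.0177  0.1127  0.0406] grip 15.74116499925463
```

Call:
arm_command --pt "0 -3 0 0 10" --pt "0 -5 0 0 10" --pt "0 -8 0 0 10" --pt "0 -10 0 0 10" --pt "0 -10 0 0 10"

```text
time_s: 11.45
position: [0.4203, -0.333, 0.1363]
tcp_rot: [180.0, -0.0, -28.9]
contact_force: [0.7, 0.1, -1.0]
gripper_width: 0.184
```

```bash
python3 st.py
```

```text
11.45 cab [-133.3495  -61.1053  136.2883] [179.9989  -0.0041 -28.8661] Fcab [ 0.5306  0.4695 -1.0469] Mcab [ 0.0374  0.0341 -0.0155] grip 15.72980667596202
```

Call:
arm_command --pt "0 -3 0 0 10" --pt "0 -5 0 0 10" --pt "0 -8 0 0 10" --pt "0 -10 0 0 10" --pt "0 -10 0 0 10"

```text
time_s: 11.95
position: [0.4251, -0.3243, 0.1363]
tcp_rot: [180.0, -0.0, -28.9]
contact_force: [-0.3, -0.3, -1.5]
gripper_width: 0.182
```

```bash
python3 st.py
```

```text
11.95 cab [-133.4307  -51.1191  136.2877] [179.9995  -0.0025 -28.8676] Fcab [-0.1158 -0.4039 -1.5155] Mcab [ 0.0336  0.0603 -0.005 ] grip 15.524703885333862
```

Call:
arm_command --pt "0 -3 0 0 10" --pt "0 -5 0 0 10" --pt "0 -8 0 0 10" --pt "0 -10 0 0 10" --pt "0 -10 0 0 10"

```text
time_s: 12.45
position: [0.43, -0.3155, 0.1363]
tcp_rot: [-180.0, -0.0, -28.9]
contact_force: [0.4, 0.4, -1.3]
gripper_width: 0.187
```

```bash
python3 st.py
```

```text
12.45 cab [-133.491   -41.1128  136.2795] [-179.9998   -0.0055  -28.8674] Fcab [ 0.1545  0.6025 -1.3397] Mcab [-0.0183  0.0189 -0.0249] grip 15.987754762489322
```

Call:
arm_command --pt "0 -3 0 0 10" --pt "0 -5 0 0 10" --pt "0 -8 0 0 10" --pt "0 -10 0 0 10" --pt "0 -10 0 0 10"

```text
time_s: 12.95
position: [0.4348, -0.3068, 0.1363]
tcp_rot: [180.0, -0.0, -28.9]
contact_force: [1.1, 0.2, -2.1]
gripper_width: 0.18
```

```bash
python3 st.py
```

```text
12.95 cab [-133.573   -31.1323  136.2842] [179.9986  -0.0034 -28.8685] Fcab [ 0.8609  0.7406 -2.1309] Mcab [ 0.0483  0.0973 -0.0159] grip 15.409115157971975
```

Call:
arm_command --pt "0 -3 0 0 10" --pt "0 -5 0 0 10" --pt "0 -8 0 0 10" --pt "0 -10 0 0 10" --pt "0 -10 0 0 10"

```text
time_s: 13.45
position: [0.4396, -0.298, 0.1363]
tcp_rot: [180.0, -0.0, -28.9]
contact_force: [-1.1, -0.2, -1.0]
gripper_width: 0.178
```

```bash
python3 st.py
```

```text
13.45 cab [-133.6543  -21.1369  136.2935] [179.998   -0.0035 -28.868 ] Fcab [-0.9023 -0.709  -0.9939] Mcab [-0.0423  0.0768 -0.045 ] grip 15.20698010169591
```

Call:
arm_command --pt "0 -3 0 0 10" --pt "0 -5 0 0 10" --pt "0 -8 0 0 10" --pt "0 -8 0 0 10"

```text
time_s: 13.85
position: [0.4435, -0.2909, 0.1363]
tcp_rot: [-180.0, -0.0, -28.9]
contact_force: [-0.4, 0.8, -0.7]
gripper_width: 0.181
```

```bash
python3 st.py
```

```text
13.85 cab [-133.7198  -13.0569  136.2674] [-179.9978   -0.0007  -28.8664] Fcab [-0.7464  0.4543 -0.6632] Mcab [-0.0169  0.0767  0.017 ] grip 15.477287658608917
```

Call:
arm_command --pt "0 -3 0 0 10" --pt "0 -5 0 0 10" --pt "0 -8 0 0 10" --pt "0 -10 0 0 10" --pt "0 -10 0 0 10"

```text
time_s: 14.35
position: [0.4483, -0.2822, 0.1363]
tcp_rot: [180.0, -0.0, -28.9]
contact_force: [0.1, 0.7, -1.5]
gripper_width: 0.179
```

```bash
python3 st.py
```

```text
14.35 cab [-133.7848   -3.1172  136.3029] [179.9977  -0.0048 -28.8665] Fcab [-0.2257  0.7009 -1.4799] Mcab [-0.0896  0.0688 -0.0213] grip 15.317034508836201
```

Call:
arm_command --pt "0 -3 0 0 10" --pt "0 -5 0 0 10" --pt "0 -8 0 0 10" --pt "0 -10 0 0 10" --pt "0 -10 0 0 10"

```text
time_s: 14.85
position: [0.4532, -0.2735, 0.1363]
tcp_rot: [180.0, -0.0, -28.9]
contact_force: [0.2, 0.8, -1.4]
gripper_width: 0.178
```

```bash
python3 st.py
```

```text
14.85 cab [-133.851     6.8792  136.2997] [179.9996  -0.0052 -28.8668] Fcab [-0.2153  0.8107 -1.4314] Mcab [ 0.0908  0.0869 -0.0269] grip 15.215103913313923
```

Call:
arm_command --pt "0 -3 0 0 10" --pt "0 -6 0 0 10" --pt "0 -9 0 0 10" --pt "0 -12 0 0 10" --pt "0 -12 0 0 10"

```text
time_s: 15.35
position: [0.4585, -0.2634, 0.1361]
tcp_rot: [179.9, 0.0, -28.9]
contact_force: [-4.7, -3.0, -1.1]
gripper_width: 0.18
```

```bash
python3 st.py
```

```text
15.35 cab [-134.1472   18.2453  136.1086] [179.9451   0.033  -28.9481] Fcab [-2.6102 -4.8868 -1.0921] Mcab [-0.4317  0.2754 -0.6464] grip 15.356756855406106
```

Contact with the hook tip (about 5 N, moment consistent with touching at the ring). I'll back off in small steps to find the touch point.

Call:
arm_command --pt "0 1.5 0 0 10" --pt "0 1.5 0 0 10"

```text
time_s: 15.55
position: [0.4578, -0.2648, 0.1362]
tcp_rot: [180.0, 0.0, -28.9]
contact_force: [-3.7, -1.8, -2.4]
gripper_width: 0.179
```

```bash
python3 st.py
```

```text
15.55 cab [-134.0587   16.7409  136.1765] [179.9905   0.0206 -28.9113] Fcab [-2.3563 -3.4214 -2.4169] Mcab [-0.4146  0.3299 -0.507 ] grip 15.310723447472819
```

Call:
arm_command --pt "0 6 0 0 10" --pt "0 6 -8 0 10" --pt "0 6 -16 0 10" --pt "0 6 -24 0 10" --pt "0 6 -24 0 10" --pt "2 0 -24 0 10" --pt "5 -5 -24 0 10" --pt "5 -10 -24 0 10" --pt "5 -10 -24 0 10"

```text
time_s: 16.45
position: [0.4676, -0.2574, 0.1599]
tcp_rot: [-180.0, 0.0, -28.8]
contact_force: [0.4, -0.9, -1.7]
gripper_width: 0.18
```

```bash
python3 st.py
```

```text
16.45 cab [-129.0957   27.9935  159.8796] [-179.988     0.0395  -28.8254] Fcab [ 0.7914 -0.564  -1.7047] Mcab [-0.0013  0.1173  0.0059] grip 15.393154188585466
```

Call:
arm_command --pt "0 0.7 3 0 10" --pt "0 0.7 6 0 10" --pt "0 0.7 10 0 10" --pt "0 0.7 10 0 10"

```text
time_s: 16.85
position: [0.4667, -0.2589, 0.1499]
tcp_rot: [180.0, 0.0, -28.9]
contact_force: [-1.8, 0.1, 0.1]
gripper_width: 0.181
```

```bash
python3 st.py
```

```text
16.85 cab [-129.1496   26.2707  149.8952] [179.9966   0.0192 -28.904 ] Fcab [-1.6255 -0.7474  0.1494] Mcab [-0.0694 -0.0312 -0.0007] grip 15.426965182456406
```

Call:
arm_command --pt "0 0 0 0 10"

```text
time_s: 16.95
position: [0.4667, -0.2588, 0.1502]
tcp_rot: [180.0, 0.0, -28.9]
contact_force: [-2.1, 0.7, 0.1]
gripper_width: 0.183
```

```bash
python3 look.py rng
python3 - <<'E'
from h import *
for n in("top","side"):
    r=np.load(f"{n}_rng.npz");print(n,proj(r,c2w(np.array([.008,.028,.23]))),proj(r,c2w(np.array([-.129,.0265,.154]))))
r=np.load("side_rng.npz");b=r["color"][100:165,270:350]
cv2.imwrite("pics/rngs.png",cv2.resize(b,None,fx=9,fy=9,interpolation=2))
E
```

```text
16.95 cab [-129.2655   26.2959  150.2018] [179.9941   0.0393 -28.901 ] Fcab [-2.1897 -0.45    0.1262] Mcab [-0.0158  0.0803 -0.0096] grip 15.663973256332628
top [326.95516484 165.1747575 ] [304.31551198 203.8812404 ]
side [278.53268697 138.32209776] [295.17079267 166.35795892]
```

View pics/rngs.png

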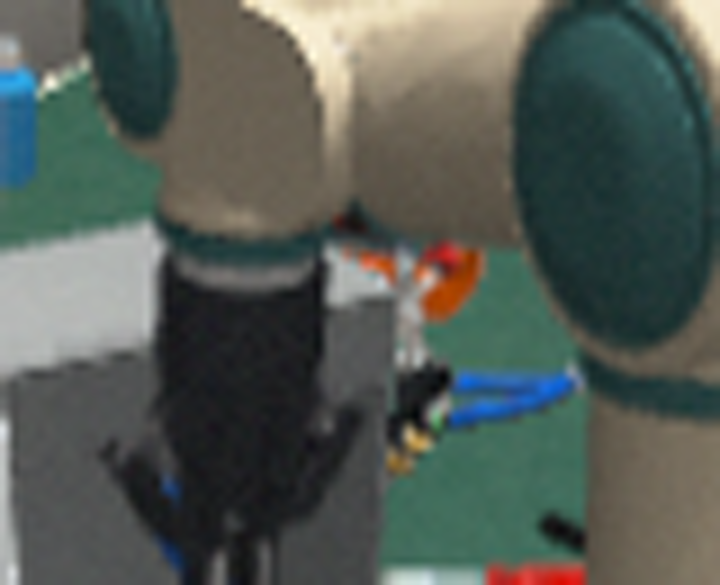

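The view is blocked by the wrist, so it tells me nothing about the ring. The force (Fx −2, Fz +1.7) fits the ring's near inner edge touching the tip, so I'll ease back.

Call:
arm_command --pt "-2 0 0 0 10" --pt "-4 0 0 0 10" --pt "-4 0 0 0 10"

```text
time_s: 17.35
position: [0.463, -0.2566, 0.1501]
tcp_rot: [180.0, 0.1, -28.9]
contact_force: [-0.9, 0.4, -0.8]
gripper_width: 0.181
```

```bash
python3 st.py
```

```text
17.35 cab [-133.5255   26.4202  150.0596] [179.9994   0.0554 -28.8839] Fcab [-0.9736 -0.0791 -0.8473] Mcab [ 0.0019  0.1281 -0.0048] grip 15.456723610348938
```

Freed. Now lower gently.

Call:
arm_command --pt "0 0 2 0 10" --pt "0 0 4 0 10" --pt "0 0 6 0 10" --pt "0 0 6 0 10"

```text
time_s: 17.75
position: [0.4631, -0.2567, 0.1436]
tcp_rot: [-180.0, 0.1, -28.9]
contact_force: [-1.3, 0.8, -1.3]
gripper_width: 0.182
```

```bash
python3 st.py
```

```text
17.75 cab [-133.3659   26.4277  143.624 ] [-179.9979    0.0756  -28.8869] Fcab [-1.5374  0.1015 -1.2933] Mcab [-0.0014  0.2424 -0.064 ] grip 15.565579385018129
```

Call:
arm_command --pt "-2 0 0 0 10" --pt "-4 0 0 0 10" --pt "-6 0 0 0 10" --pt "-8 0 0 0 10" --pt "-8 0 0 0 10"

```text
time_s: 18.25
position: [0.4563, -0.2529, 0.1444]
tcp_rot: [180.0, -0.0, -28.9]
contact_force: [-0.6, -0.4, -1.4]
gripper_width: 0.182
```

```bash
python3 st.py
```

```text
18.25 cab [-141.1653   26.3162  144.3735] [179.9946  -0.0151 -28.8914] Fcab [-0.3512 -0.6828 -1.3735] Mcab [0.0376 0.1075 0.0672] grip 15.58055475461034
```

No catch on the pull-back, so it is not threaded and my y estimate was off. I'll feel the hook from the other side and take the middle.

Call:
arm_command --pt "0 0 -16 0 10" --pt "0 -15 -16 0 10" --pt "0 -28 -16 0 10" --pt "11 -28 -16 0 10" --pt "11 -28 0 0 10" --pt "11 -28 7 0 10" --pt "11 -28 7 0 10"

```text
time_s: 18.95
position: [0.479, -0.2326, 0.1352]
tcp_rot: [-180.0, 0.2, -28.8]
contact_force: [-0.2, -0.6, -1.8]
gripper_width: 0.181
```

```bash
python3 st.py
```

```text
18.95 cab [-131.3476   55.1346  135.2316] [-179.9919    0.2194  -28.8477] Fcab [ 0.1289 -0.5611 -1.7824] Mcab [-0.0035  0.0722  0.0006] grip 15.495231221729004
```

Call:
arm_command --pt "0 2 0 0 10" --pt "0 4 0 0 10" --pt "0 5 0 0 10" --pt "0 5 0 0 10"

```text
time_s: 19.35
position: [0.4772, -0.2385, 0.1377]
tcp_rot: [180.0, -0.0, -28.9]
contact_force: [-0.2, 0.2, -1.5]
gripper_width: 0.184
```

```bash
python3 st.py
```

```text
19.35 cab [-129.995    49.1872  137.7377] [179.9947  -0.0486 -28.9124] Fcab [-0.2986  0.0916 -1.4781] Mcab [-0.0129  0.0353 -0.008 ] grip 15.678664137272348
```

Call:
arm_command --pt "0 2 0 0 10" --pt "0 4 0 0 10" --pt "0 4 0 0 10"

```text
time_s: 19.65
position: [0.4751, -0.242, 0.1373]
tcp_rot: [180.0, -0.0, -28.9]
contact_force: [0.9, 1.4, -1.8]
gripper_width: 0.18
```

```bash
python3 st.py
```

```text
19.65 cab [-130.1311   45.1108  137.3027] [179.9934  -0.0043 -28.9117] Fcab [ 0.1496  1.6357 -1.754 ] Mcab [-0.0245  0.0554  0.0067] grip 15.34686942632696
```

Call:
arm_command --pt "0 2 0 0 10" --pt "0 4 0 0 10" --pt "0 4 0 0 10"

```text
time_s: 19.95
position: [0.4733, -0.2454, 0.1373]
tcp_rot: [180.0, -0.0, -28.9]
contact_force: [0.9, 0.5, -2.0]
gripper_width: 0.18
```

```bash
python3 st.py
```

```text
19.95 cab [-130.0644   41.2144  137.3049] [179.9982  -0.0116 -28.8967] Fcab [ 0.5182  0.9157 -2.0038] Mcab [-0.0049  0.0439  0.0711] grip 15.350546310792545
```

Call:
arm_command --pt "0 2 0 0 10" --pt "0 3 0 0 10" --pt "0 3 0 0 10"

```text
time_s: 20.25
position: [0.472, -0.2477, 0.1374]
tcp_rot: [-180.0, -0.0, -28.9]
contact_force: [0.9, 1.7, -0.8]
gripper_width: 0.18
```

```bash
python3 st.py
```

```text
20.25 cab [-129.9909   38.5558  137.3733] [-179.986    -0.023   -28.8645] Fcab [-0.0521  1.9057 -0.7524] Mcab [ 0.2097 -0.015   0.3205] grip 15.407539125587398
```

Both side contacts (about 11.7 and 41.3) put the hook's centre at y ≈ 26.3, so y was right. The far rim simply passed over the tip on the pull-back. I'll retry, going lower.

Call:
arm_command --pt "0 -4 0 0 10" --pt "0 -4 -12 0 10" --pt "-3 -4 -25 0 10" --pt "-6 4 -25 0 10" --pt "-6 12 -25 0 10" --pt "-6 12 -25 0 10" --pt "-6 12 -18 0 10" --pt "-6 12 -12 0 10" --pt "-6 12 -12 0 10"

```text
time_s: 21.15
position: [0.4602, -0.2549, 0.1474]
tcp_rot: [-180.0, 0.2, -28.9]
contact_force: [-0.1, 0.2, -2.1]
gripper_width: 0.183
```

```bash
python3 st.py
```

```text
21.15 cab [-136.803    26.5374  147.376 ] [-179.987     0.1742  -28.8817] Fcab [-0.1517  0.1647 -2.1205] Mcab [0.0509 0.0466 0.0091] grip 15.653318633594868
```

Call:
arm_command --pt "0 0 2 0 10" --pt "0 0 4 0 10" --pt "0 0 4 0 10"

```text
time_s: 21.45
position: [0.4608, -0.2553, 0.145]
tcp_rot: [180.0, 0.0, -28.9]
contact_force: [-0.3, -0.9, -1.3]
gripper_width: 0.177
```

```bash
python3 st.py
```

```text
21.45 cab [-136.0945   26.4619  144.9857] [179.999    0.0209 -28.8775] Fcab [ 0.1384 -0.9015 -1.261 ] Mcab [0.0045 0.0549 0.0041] grip 15.115458044683624
```

Call:
arm_command --pt "0 0 2 0 10" --pt "0 0 4 0 10" --pt "0 0 4 0 10"

```text
time_s: 21.75
position: [0.4607, -0.2553, 0.1409]
tcp_rot: [180.0, 0.0, -28.9]
contact_force: [-0.0, -0.9, -1.1]
gripper_width: 0.182
```

```bash
python3 st.py
```

```text
21.75 cab [-136.1516   26.3941  140.921 ] [179.9995   0.0278 -28.8874] Fcab [ 0.4067 -0.751  -1.1177] Mcab [-0.0236  0.1073 -0.0413] grip 15.520026180149832
```

Call:
arm_command --pt "0 0 2 0 10" --pt "0 0 3 0 10" --pt "0 0 3 0 10"

```text
time_s: 22.05
position: [0.4607, -0.2554, 0.138]
tcp_rot: [-180.0, 0.0, -28.9]
contact_force: [-0.3, 0.9, -2.2]
gripper_width: 0.183
```

```bash
python3 st.py
```

```text
22.05 cab [-136.1107   26.3848  138.042 ] [-179.9998    0.02    -28.887 ] Fcab [-0.6837  0.6991 -2.1918] Mcab [-0.0213  0.0827 -0.0412] grip 15.651354599669384
```

Call:
arm_command --pt "0 0 2 0 10" --pt "0 0 4 0 10" --pt "0 0 5 0 10" --pt "0 0 5 0 10"

```text
time_s: 22.45
position: [0.4607, -0.2554, 0.133]
tcp_rot: [180.0, 0.0, -28.9]
contact_force: [-0.5, 0.5, -0.7]
gripper_width: 0.18
```

```bash
python3 st.py
```

```text
22.45 cab [-136.1263   26.3504  133.004 ] [179.9982   0.0228 -28.8916] Fcab [-0.6688  0.227  -0.6705] Mcab [ 0.0296  0.024  -0.0066] grip 15.367906361050744
```

Call:
arm_command --pt "-2 0 0 0 10" --pt "-4 0 0 0 10" --pt "-4 0 0 0 10"

```text
time_s: 22.75
position: [0.4571, -0.2534, 0.1334]
tcp_rot: [180.0, -0.0, -28.9]
contact_force: [-0.3, 0.4, -1.4]
gripper_width: 0.182
```

```bash
python3 st.py
```

```text
22.75 cab [-140.1986   26.3383  133.3627] [179.9949  -0.0065 -28.8891] Fcab [-0.5036  0.212  -1.3706] Mcab [-0.0511  0.0512 -0.0648] grip 15.557765393902109
```

Call:
arm_command --pt "-2 0 0 0 10" --pt "-4 0 0 0 10" --pt "-4 0 0 0 10"

```text
time_s: 23.05
position: [0.4544, -0.2519, 0.1341]
tcp_rot: [180.0, -0.2, -28.9]
contact_force: [3.8, -2.4, -0.1]
gripper_width: 0.178
```

```bash
python3 st.py
```

```text
23.05 cab [-143.3121   26.2742  134.098 ] [179.9896  -0.1641 -28.8877] Fcab [ 4.5064 -0.1772 -0.1132] Mcab [ 0.0137 -0.5275  0.0191] grip 15.212078696409826
```

Caught (Fx +4.5 N, pure x): the ring is threaded over the hook's tip. Relax, then lower onto the bar.

Call:
arm_command --pt "3 0 0 0 10" --pt "6 0 0 0 10" --pt "6 0 2 0 10" --pt "6 0 4 0 10" --pt "6 0 6 0 10" --pt "6 0 6 0 10"

```text
time_s: 23.65
position: [0.4591, -0.2545, 0.1272]
tcp_rot: [180.0, -0.0, -28.9]
contact_force: [0.3, -0.6, -0.3]
gripper_width: 0.183
```

```bash
python3 st.py
```

```text
23.65 cab [-137.9576   26.3479  127.1628] [179.9964  -0.012  -28.8867] Fcab [ 0.5671 -0.3746 -0.3499] Mcab [-0.0212 -0.1236  0.0351] grip 15.647758665472585
```

Call:
arm_command --pt "0 0 2 0 10" --pt "0 0 3 0 10" --pt "0 0 3 0 10" --squeeze 25

```text
time_s: 23.95
position: [0.4596, -0.2547, 0.1248]
tcp_rot: [180.0, -0.1, -28.9]
contact_force: [2.1, -1.8, 2.6]
gripper_width: 0.183
```

```bash
python3 st.py
```

```text
23.95 cab [-137.436    26.3471  124.7728] [179.9933  -0.1102 -28.8872] Fcab [ 2.6837 -0.5369  2.5571] Mcab [-0.0174 -0.7124  0.0156] grip 15.65990220140118
```

Resting on the bar at the expected height. Now swing the handle down round the hook, pivoting in the light grip.

Call:
arm_command --pt "2 0 2 0 10" --pt "4 0 5 0 10" --pt "5 0 8 0 10" --pt "5 0 8 0 10" --squeeze 20

```text
time_s: 24.35
position: [0.4636, -0.2572, 0.116]
tcp_rot: [180.0, -0.0, -28.9]
contact_force: [-0.1, -2.1, 3.0]
gripper_width: 0.18
```

```bash
python3 st.py
```

```text
24.35 cab [-132.6593   26.1777  116.0488] [179.9794  -0.0333 -28.9139] Fcab [ 0.9386 -1.8994  3.0216] Mcab [-0.0884 -0.6236 -0.0844] grip 15.361491653146617
```

Call:
arm_command --pt "1.5 0 3 0 10" --pt "3.5 0 6 0 10" --pt "5.5 0 9 0 10" --pt "6.5 0 10.5 0 10" --pt "6.5 0 10.5 0 10"

```text
time_s: 24.85
position: [0.4692, -0.2597, 0.1054]
tcp_rot: [-180.0, 0.0, -28.8]
contact_force: [1.0, 0.4, 2.6]
gripper_width: 0.179
```

```bash
python3 st.py
```

```text
24.85 cab [-126.5625   26.7409  105.4479] [-179.9772    0.0351  -28.8495] Fcab [0.6765 0.7963 2.5826] Mcab [ 0.071  -0.7264  0.2009] grip 15.320209036464995
```

Call:
arm_command --pt "2 0 3 0 10" --pt "4 0 6 0 10" --pt "6 0 8 0 10" --pt "7 0 10 0 10" --pt "7 0 10 0 10"

```text
time_s: 25.35
position: [0.4755, -0.2638, 0.0958]
tcp_rot: [180.0, -0.0, -28.9]
contact_force: [2.0, -3.0, 4.3]
gripper_width: 0.181
```

```bash
python3 st.py
```

```text
25.35 cab [-119.062    26.2407   95.8121] [179.9828  -0.0494 -28.9175] Fcab [ 3.2619 -1.6469  4.2834] Mcab [-0.0677 -0.9499 -0.2048] grip 15.430879249791504
```

Call:
arm_command --pt "2 0 2 0 10" --pt "4 0 4 0 10" --pt "6 0 6 0 10" --pt "8 0 8 0 10" --pt "8 0 8 0 10"

```text
time_s: 25.85
position: [0.4824, -0.2675, 0.0875]
tcp_rot: [180.0, -0.0, -28.9]
contact_force: [0.6, -2.1, 4.2]
gripper_width: 0.186
```

```bash
python3 st.py
```

```text
25.85 cab [-111.2711   26.4311   87.5481] [179.9892  -0.0046 -28.899 ] Fcab [ 1.5182 -1.5369  4.1555] Mcab [-0.0686 -0.8146 -0.1368] grip 15.853707487251526
```

Call:
arm_command --pt "0 0 1 0 15.4" --pt "0 0 2 0 15.8" --pt "0 0 3.5 0 16.1" --pt "0 0 5 0 16.4" --pt "0 0 6.5 0 16.7" --pt "0 0 8 0 17" --pt "0 0 9.5 0 17.3" --pt "0 0 11 0 17.6" --pt "0 0 12 0 18" --pt "0 0 12 0 18.4" --squeeze 20

```text
time_s: 26.85
position: [0.4808, -0.2664, 0.074]
tcp_rot: [-180.0, 0.3, -28.9]
contact_force: [-0.1, 0.1, 0.8]
gripper_width: 0.213
```

```bash
python3 st.py
```

```text
26.85 cab [-113.2432   26.6112   73.9919] [-179.9882    0.2963  -28.8884] Fcab [-0.1862  0.0595  0.7953] Mcab [ 0.0006  0.0307 -0.0353] grip 18.230930389426273
```

Call:
arm_command --pt "0 0 0 0 30" --pt "-10 0 0 0 30" --pt "-50 0 0 0 30" --pt "-100 0 0 0 30" --pt "-110 20 -20 0 10" --pt "-110 60 -60 0 10" --pt "-110 90 -90 0 10" --pt "-110 90 -90 0 10"

```text
time_s: 27.65
position: [0.342, -0.2965, 0.1706]
tcp_rot: [179.8, -0.4, -29.1]
contact_force: [-0.1, 0.4, -0.0]
gripper_width: 0.116
```

```bash
python3 look.py hang
python3 - <<'E'
from h import *
r=np.load("side_hang.npz");h=cv2.cvtColor(r["color"],cv2.COLOR_BGR2HSV)[100:200,240:345]
m=cv2.inRange(h,(100,110,40),(128,255,255));k=cv2.connectedComponentsWithStats(m)
for i in range(1,k[0]):
    if k[2][i][4]>5:print(k[2][i],k[3][i]+[240,100])
for z in(.0315,.069,.106,.1995):print("pred",z,proj(r,c2w(np.array([.02,.028,z]))))
E
```

```text
27.65 cab [-219.492   -67.626   170.5509] [179.8149  -0.4033 -29.1009] Fcab [-0.2784  0.2563 -0.0492] Mcab [ 0.0345  0.0017 -0.0052] grip 9.929939000767282
[23  3  5  4 16] [265.    104.875]
[29  8  5 13 48] [271.39583333 113.29166667]
[58 11 10  4 34] [302.29411765 112.32352941]
[32 62  3 15 39] [273.         168.94871795]
pred 0.0315 [276.05764562 177.20176682]
pred 0.069 [276.2503284  169.99588155]
pred 0.106 [276.44420413 162.74538229]
pred 0.1995 [276.95154831 143.77189574]
```

The handle shows as an upright blue strip at side px (273,169), within about 3 px of the predicted hanging place. So it hangs. Now plan the door push: closed fingertips at z = 0.205 on the outer face, body above the door top.

```bash
cat > door.py <<'E'
from h import *;from workcell import bot
np.set_printoptions(precision=1,suppress=True)
def dp(a,d,rho=.18,z=.205): return np.array([-.066-rho*np.sin(a)-(.01+d)*np.cos(a),.11-rho*np.cos(a)+(.01+d)*np.sin(a),z])
E
python3 - <<'E'
from door import *
s=bot.sense();print(w2c(s["position"])*1e3)
R=Ro.from_euler("xyz",s["tcp_rot"],degrees=True).as_matrix()
def sh(q):w=c2w(q);return R.T@(w-s["position"])*1e3,np.round(w,3),np.round(np.hypot(*w[:2]),3)
print("up",sh(np.r_[w2c(s["position"])[:2],.31]));print("appr",sh(dp(2.09,.045,z=.31)));print("down",sh(dp(2.09,.045)))
for a in np.arange(2.1,-.01,-.15):print(round(a,2),*sh(dp(a,.010)))
T=np.load("top_hang.npz")
for p in((408,250),(408,215),(475,222),(443,220)):print(p,onz(T,np.array(p)/1.5605,.2))
E
```

```text
[-221.1  -64.7  165.7]
up (array([  -0. ,   -0. , -144.3]), array([ 0.3, -0.3,  0.3]), np.float64(0.45))
appr (array([  27.9, -311.6, -144.2]), array([ 0.5, -0. ,  0.3]), np.float64(0.519))
down (array([  27.9, -311.6,  -39.2]), array([ 0.5, -0. ,  0.2]), np.float64(0.519))
2.1 [  11.4 -282.8  -39.2] [ 0.5 -0.1  0.2] 0.492
1.95 [  -3.2 -259.9  -39.2] [ 0.5 -0.1  0.2] 0.47
1.8 [ -14.3 -235.1  -39.2] [ 0.4 -0.1  0.2] 0.451
1.65 [ -21.6 -209.   -39.2] [ 0.4 -0.1  0.2] 0.436
1.5 [ -24.8 -182.   -39.2] [ 0.4 -0.1  0.2] 0.426
1.35 [ -24.  -154.9  -39.2] [ 0.4 -0.1  0.2] 0.422
1.2 [ -19.2 -128.2  -39.2] [ 0.4 -0.2  0.2] 0.424
1.05 [ -10.4 -102.5  -39.2] [ 0.4 -0.2  0.2] 0.431
0.9 [  2.1 -78.5 -39.3] [ 0.4 -0.2  0.2] 0.444
0.75 [ 18.1 -56.5 -39.3] [ 0.4 -0.3  0.2] 0.461
0.6 [ 37.2 -37.2 -39.3] [ 0.4 -0.3  0.2] 0.481
0.45 [ 58.9 -21.  -39.3] [ 0.4 -0.3  0.2] 0.505
0.3 [ 82.9  -8.2 -39.3] [ 0.4 -0.3  0.2] 0.531
0.15 [108.4   0.9 -39.3] [ 0.4 -0.3  0.2] 0.557
0.0 [135.1   6.1 -39.3] [ 0.5 -0.4  0.2] 0.584
(408, 250) [ 0.6 -0.1  0.2]
(408, 215) [ 0.7 -0.1  0.2]
(475, 222) [ 0.7 -0.3  0.2]
(443, 220) [ 0.7 -0.2  0.2]
```

Run:
```python
from door import *
np.set_printoptions(precision=3,suppress=True)
T=np.load("top_hang.npz");S=np.load("side_hang.npz")
for p in((408,250),(408,215),(475,222),(443,220)):print(p,onz(T,np.array(p)/1.5605,.2))
# analyser front right top corner in side0.png ~ (372,243): triangulate with top (408,215)
print(tri(T,np.array((406,213))/1.5605,S,np.array((372,243))/1.5605))
for d in(.045,.03):print(c2w(dp(2.09,d)),proj(T,c2w(dp(2.09,d)))*1.5605,proj(T,c2w(dp(2.09,d,z=.3)))*1.5605)
```

```text
(408, 250) [ 0.608 -0.109  0.2  ]
(408, 215) [ 0.686 -0.108  0.2  ]
(475, 222) [ 0.673 -0.254  0.2  ]
(443, 220) [ 0.676 -0.185  0.2  ]
(array([ 0.671, -0.111,  0.215]), np.float64(0.031980003776123644))
[ 0.517 -0.034  0.205] [372.283 290.149] [369.875 282.316]
[ 0.505 -0.042  0.205] [375.752 296.165] [373.618 288.8  ]
```

Call:
arm_command --pt "0 0 -70 0 0" --pt "0 0 -144 0 0" --pt "0 0 -144 0 0" --pt "23 -303 -144 0 0" --pt "23 -303 -144 0 0" --pt "23 -303 -144 0 0" --pt "23 -303 -144 0 0" --pt "23 -303 -144 0 0" --pt "23 -303 -144 0 0" --pt "23 -303 -144 0 0"

```text
time_s: 28.75
position: [0.5101, -0.0332, 0.3065]
tcp_rot: [180.0, 0.3, -28.5]
contact_force: [0.6, -0.1, -0.3]
gripper_width: 0.004
```

Call:
arm_command --pt "0 0 0 0 0" --pt "0 0 40 0 0" --pt "0 0 80 0 0" --pt "0 0 103 0 0" --pt "0 0 103 0 0" --pt "0 0 103 0 0"

```text
time_s: 29.35
position: [0.5086, -0.0394, 0.2072]
tcp_rot: [180.0, 0.0, -28.9]
contact_force: [0.9, 0.5, 0.5]
gripper_width: -0.002
```

```bash
python3 st.py
python3 - <<'E'
from door import *
s=bot.sense();R=Ro.from_euler("xyz",s["tcp_rot"],degrees=True).as_matrix()
for a in np.arange(2.1,-.01,-.15):print(round(a,2),R.T@(c2w(dp(a,.010))-s["position"])*1e3)
E
```

```text
29.35 cab [-200.0758  238.1373  207.2154] [179.9813   0.0189 -28.9495] Fcab [0.4869 0.8697 0.4769] Mcab [ 0.0029 -0.035   0.0114] grip -0.15718753069734764
2.1 [-11.3  19.9   2.2]
1.95 [-26.   42.8   2.2]
1.8 [-37.1  67.5   2.2]
1.65 [-44.4  93.7   2.3]
1.5 [-47.6 120.6   2.3]
1.35 [-46.9 147.8   2.3]
1.2 [-42.  174.5   2.3]
1.05 [-33.3 200.1   2.3]
0.9 [-20.8 224.2   2.3]
0.75 [ -4.8 246.2   2.3]
0.6 [ 14.3 265.5   2.3]
0.45 [ 36.  281.7   2.3]
0.3 [ 59.9 294.6   2.3]
0.15 [ 85.5 303.7   2.3]
0.0 [112.1 308.8   2.3]
```

Call:
arm_command --pt "-11 20 0 0 0" --pt "-19 31 0 0 0" --pt "-26 43 0 0 0" --pt "-32 55 0 0 0" --pt "-37 67 0 0 0" --pt "-41 80 0 0 0" --pt "-44 94 0 0 0" --pt "-46 107 0 0 0" --pt "-48 120 0 0 0" --pt "-48 134 0 0 0"

```text
time_s: 30.35
position: [0.4015, -0.1337, 0.2068]
tcp_rot: [180.0, 0.0, -28.9]
contact_force: [0.1, 0.7, 0.9]
gripper_width: 0.0
```

```bash
python3 st.py
python3 - <<'E'
from door import *
s=bot.sense();R=Ro.from_euler("xyz",s["tcp_rot"],degrees=True).as_matrix()
for a in np.arange(1.425,-.01,-.15):print(round(a,2),R.T@(c2w(dp(a,.010))-s["position"])*1e3)
E
```

```text
30.35 cab [-247.295   103.4739  206.754 ] [179.9998   0.0041 -28.8933] Fcab [-0.287   0.6374  0.8527] Mcab [ 0.0863 -0.0643  0.0531] grip 0.009700259344308062
1.42 [ 0.3 -0.2  1.8]
1.28 [ 3.1 26.8  1.8]
1.13 [ 9.9 53.1  1.8]
0.98 [20.5 78.1  1.8]
0.83 [ 34.8 101.2   1.8]
0.68 [ 52.3 121.9   1.8]
0.53 [ 72.8 139.7   1.7]
0.38 [ 95.6 154.3   1.7]
0.23 [120.4 165.4   1.7]
0.08 [146.6 172.5   1.7]
```

Call:
arm_command --pt "1 13 0 0 0" --pt "3 27 0 0 0" --pt "6 40 0 0 0" --pt "10 53 0 0 0" --pt "15 65 0 0 0" --pt "20 78 0 0 0" --pt "27 90 0 0 0" --pt "35 101 0 0 0" --pt "43 112 0 0 0" --pt "52 122 0 0 0"

```text
time_s: 31.35
position: [0.389, -0.266, 0.2067]
tcp_rot: [180.0, 0.0, -28.9]
contact_force: [-0.1, -0.4, 0.3]
gripper_width: 0.002
```

```bash
python3 look.py door1
python3 - <<'E'
from door import *
s=bot.sense();R=Ro.from_euler("xyz",s["tcp_rot"],degrees=True).as_matrix()
for a in np.arange(.675,-.01,-.075):print(round(a,2),R.T@(c2w(dp(a,.010))-s["position"])*1e3)
E
```

```text
31.35 cab [-193.4678  -17.9854  206.6665] [179.9981   0.0073 -28.8951] Fcab [ 0.0877 -0.3534  0.2916] Mcab [ 0.0245  0.0262 -0.0215] grip 0.14826113723034431
0.68 [-0.7 -0.2  1.4]
0.6 [9.2 9.1 1.4]
0.53 [19.7 17.6  1.4]
0.45 [30.9 25.3  1.4]
0.38 [42.6 32.2  1.4]
0.3 [54.8 38.2  1.4]
0.23 [67.4 43.2  1.4]
0.15 [80.4 47.3  1.4]
0.08 [93.6 50.3  1.4]
0.0 [107.   52.4   1.4]
```

Call:
arm_command --pt "9 9 0 0 0" --pt "20 18 0 0 0" --pt "31 25 0 0 0" --pt "42 32 0 0 0" --pt "54 38 0 0 0" --pt "67 43 0 0 0" --pt "75 46 0 0 0" --pt "84 48 0 0 0" --pt "90 50 0 0 0" --pt "90 50 0 0 0"

```text
time_s: 32.45
position: [0.4438, -0.3524, 0.2066]
tcp_rot: [180.0, 0.0, -28.9]
contact_force: [0.8, -0.3, 0.2]
gripper_width: 0.001
```

```bash
python3 st.py
```

```text
32.45 cab [-103.3583  -66.4715  206.5978] [179.9956   0.0032 -28.8792] Fcab [0.8716 0.1178 0.1687] Mcab [-0.0016 -0.0161  0.0286] grip 0.072362699046239
```

Call:
arm_command --pt "3 0 0 0 0" --pt "6 0 0 0 0" --pt "9 0 0 0 0" --pt "11 0 0 0 0" --pt "11 0 0 0 0"

```text
time_s: 32.95
position: [0.4533, -0.3574, 0.2068]
tcp_rot: [-180.0, -0.0, -28.9]
contact_force: [-0.3, 0.5, -0.1]
gripper_width: 0.0
```

```bash
python3 st.py
```

```text
32.95 cab [-92.629  -66.2199 206.7736] [-179.9996   -0.0102  -28.8772] Fcab [-0.5344  0.2701 -0.0597] Mcab [-0.0115  0.0126 -0.0148] grip 0.04221723341391624
```

Not yet at the stop; creep on, watching Fx.

Call:
arm_command --pt "1.5 0 0 0 0" --pt "3 0 0 0 0" --pt "4 0 0 0 0" --pt "5 0 0 0 0" --pt "5 0 0 0 0"

```text
time_s: 33.45
position: [0.4554, -0.3587, 0.2068]
tcp_rot: [-180.0, 0.4, -29.0]
contact_force: [-14.4, 10.1, 5.3]
gripper_width: 0.002
```

```bash
python3 st.py
```

```text
33.45 cab [-90.1441 -66.3278 206.8382] [-179.9826    0.3814  -28.9602] Fcab [-17.4848   1.7345   5.3062] Mcab [ 0.0434  2.1184 -0.4049] grip 0.17218750479395473
```

Door stop reached (17 N). Back off and check.

Call:
arm_command --pt "-5 0 0 0 0" --pt "-20 0 0 0 0" --pt "-60 0 0 0 0" --pt "-90 20 -30 0 0" --pt "-90 60 -60 0 0" --pt "-90 100 -60 0 0" --pt "-90 100 -60 0 0" --pt "-90 100 -60 0 0"

```text
time_s: 34.25
position: [0.3301, -0.4042, 0.2665]
tcp_rot: [-180.0, -0.0, -29.0]
contact_force: [0.2, 1.1, -0.0]
gripper_width: -0.002
```

```bash
python3 look.py end
python3 - <<'E'
from h import *
r=np.load("side_end.npz");h=cv2.cvtColor(r["color"],cv2.COLOR_BGR2HSV)[130:200,250:330]
m=cv2.inRange(h,(95,60,40),(130,255,255));k=cv2.connectedComponentsWithStats(m)
for i in range(1,k[0]):
    if k[2][i][4]>5:print(k[2][i],k[3][i]+[250,130])
a=r["color"][95:215,235:335];cv2.imwrite("pics/endc.png",cv2.resize(a,None,fx=5,fy=5,interpolation=2))
E
```

```text
34.25 cab [-177.206  -167.3478  266.5347] [-179.9759   -0.0001  -28.9745] Fcab [-0.327   1.0348 -0.0337] Mcab [-0.0116  0.0024  0.025 ] grip -0.1916497132277198
[70 11 10  7 56] [324.39285714 143.51785714]
```

View pics/endc.png

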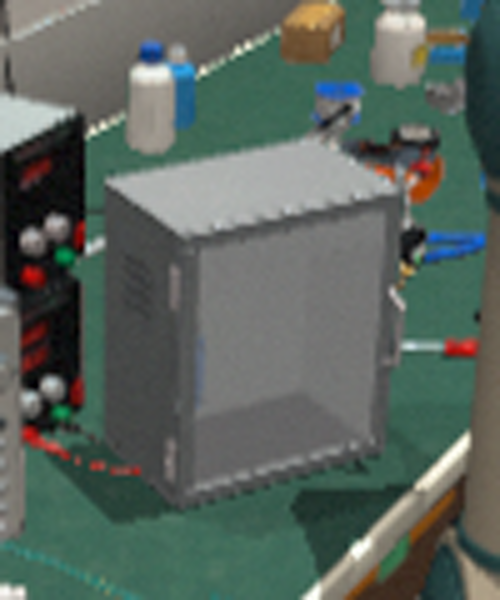

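The door is flush with the cabinet front, and the blue handle shows upright through the panel at (198,370), at the hanging position. Let it settle, then hand in.

Call:
arm_command --pt "0 0 0 0 0" --pt "0 0 0 0 0" --pt "0 0 0 0 0" --pt "0 0 0 0 0" --pt "0 0 0 0 0" --pt "0 0 0 0 0" --pt "0 0 0 0 0" --pt "0 0 0 0 0" --pt "0 0 0 0 0" --pt "0 0 0 0 0"

```text
time_s: 35.35
position: [0.3303, -0.4039, 0.2668]
tcp_rot: [180.0, -0.0, -28.9]
contact_force: [0.4, -0.3, -0.2]
gripper_width: 0.005
```

```bash
python3 -c "
from workcell import bot
print(bot.finish_job(), bot.sense()['time_s'])"
```

```text
the job is handed in; nothing more can be done
the job is handed in; nothing more can be done
```

The spanner is hanging by its ring on the hook with the door shut, as far as my last checks can show. I handed the job in at about 35 s of the 72 s.

**How it went:** I gripped the spanner by its handle end and tipped it up about 28° against the cabinet's roof edge. I found the hook by touching it from both sides, at about y = 28 mm in the cabinet's frame. The first attempt to put the ring over the tip missed, so I tried again lower down. A pull-back then caught at 4.5 N, which showed the ring was over the tip. I lowered it onto the bar, swung the handle down in a light grip, let go, and pushed the door shut with the closed fingertips.

**Last checks:**
- **Hanging:** the blue handle stands upright within about 3 px of the predicted place, before and after the door was shut. I could not see the ring on the bar, because the lip hides it.
- **Door:** the final picture shows it flush with the cabinet front. It met its stop at about 17 N, with only the fingers touching it, and I did not measure its angle.
- **Forces:** the wrist readings suggest about 7 N at most on the spanner. They were taken only at the end of each move, and I did not measure the free swing after letting go.
- **Bystanders:** I did not check their positions at the end. No move was planned to touch them.

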